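# Scrape the moulding chips off the trimming board

## Robot

A 6-joint arm with a two-finger parallel gripper is mounted at the origin on the work surface. World frame = base frame: x ahead of the robot, y to its left, z up, the work surface at z = 0. Lengths are in mm, angles in rad, forces in N, time in s.
With the tool pointing down it reaches from about 300 to 775 mm from the base axis. Payload 14.6 kg.
Tool frame: the origin (TCP) lies at the very end of the fingers, on their centre line; the grasp point (between the pads) lies 19 mm behind it; z points along the fingers, y is the line along which they close (so a half turn about z gives the same grasp; the last joint's range is limited). The gripper opens to 94 mm and grips with 3 to 60 N. Pads are 16 mm wide; open, the fingers measure 119 mm over their backs; the gripper's body (75 mm by 177 mm) begins 78 mm behind the grasp point.
Start: joints at [1.239, 0.3, 1.521, -0, 1.321, -0.067], TCP at [143.942, 530.82, 182.846] pointing down, gripper open.
Joint ranges: [-3.03, 3.03], [-0.79, 2.21], [0.23, 2.52], [-1.04, 4.18], [0, 3.07], [-2.55, 2.55]. Speed limits (rad/s): [2.22, 2.22, 2.57, 3.14, 3.14, 3.14].

## Interface

Orientations are given as [roll, pitch, yaw] about the fixed x, y, z axes, in that order (R = Rz(yaw) Ry(pitch) Rx(roll)).
In Python, from cell import manip gives the robot as it stands. The module is installed in compiled form; this text tells all that it offers.
- The arm moves only by the shell command python3 -m inch 'ROWS' [FORCE]. ROWS is JSON, a list of rows, each an object of numbers: "gripper": the opening, from 0 (shut) to 1 (fully open); "dx", "dy", "dz": the shift along the world's x, y, z in m; "wx", "wy", "wz": the turn, a rotation vector about the world's x, y, z in degrees. A call has exactly 5 rows; each row is the pose to reach, as a shift and turn from the pose commanded when the call began; what a row does not reach only later rows make up. A row lasts 1/12 s, in which the tool goes at most 41.7 mm and 7.16 degrees, less where a joint would pass 70% of its speed; a pose out of reach is approached as far as the arm can. A call with a gripper value outside its range is refused whole. The fingers move at their own pace and stop on an object; FORCE is the grip in N (left out, the last holds). Time passes only in rows, so rows that repeat a pose let the fingers close, or fill a call up. It gives the time, the measured TCP pose, the force, the opening and the grip force at its end, in the units of the state.
- manip.read_state(): the state, without advancing time (a new reading comes with each control period).
- manip.camera(name): name is "side" or "top"; returns the picture (384x512x3 uint8, blue, green, red); there is no depth.
- manip.camera_info(name): a dict with "camera_matrix" (3x3 intrinsics, pixels), "R" (3x3) and "t" (3): a world point X has camera coordinates R X + t. Camera axes: x right, y down, z forward; pixel columns grow to the right and rows downward; lengths in mm; the calibration is good to about 2 mm. A picture is of the moment at which its call begins. camera_info takes no time and is no camera call.
- manip.sign_off(): hands the job in; it is judged then, once.
The state is a dict: "clock": time; "joints": joint angles; "qd": joint speeds; "effort": joint torques, N m; "eef_pos": TCP position; "eef_rot": TCP orientation; "wrist_force": force on the tool from outside, world axes, zero at the start; "moment": the same for the moment, N m; "finger_gap": finger opening in mm; "finger_force": force on a finger pad.
Only numpy, scipy, OpenCV 4.12 (cv2) and the standard library are available. Lean on these libraries where they do the work, as an engineer would, in place of code of your own. Each camera call takes 0.05 s, during which the arm holds its last target. There are 200 camera calls.

## Task

Clear the trimming board for the next frame: take the scraper block from its cradle and, working between the board's two rails, use it to wipe all five wood chips off the open edge into the chip tray. Move the chips with the scraper only, never with the fingers, then put the scraper back upright in its cradle. Do not disturb the large round tin or the glue bottle.

Things in the scene. Friction and masses are not known exactly. Their poses are not given: they have to be found in the camera images.
- board: Fixed trimming board: plywood with a white top, 240 mm (its x) by 194 mm (its y), flat top 65 mm above the bench. A wooden rail 12 mm wide, rising 14 mm above the top, runs along each of its two long sides (the y = +-91 mm lines), leaving a 170 mm wide channel between them; both ends of the channel are open. Its +x end is the open edge over the chip tray. Origin: centre of the underside; z up.
- tray: Fixed open dark steel chip tray, 130 mm (x) by 200 mm (y), against the +x end of the board, axes parallel to the board's. Floor 4 mm thick; no wall on the side that touches the board, side walls 55 mm, far wall 60 mm high. Origin: centre of the underside.
- cradle: Fixed dark wooden cradle for the scraper, an open shallow box 60 mm (x) by 180 mm (y) and 16 mm high, walls and floor 5 mm thick. Origin: centre of the underside. The scraper stands in it with about 10 mm of play all round, its long side along the cradle's y.
- scraper: Loose scraper block, 0.2 kg: a pale wooden bar with a steel sole, 30 mm thick (x), 150 mm long (y), 24 mm high, and on top of it an upright wooden grip 20 mm thick (x), 70 mm long (y), reaching 67 mm above the sole. Same front and back. Origin: centre of the sole; starts upright in the cradle, 5 mm above the bench.
- scraper_grip (a point): Middle of the scraper's upright grip, 48 mm above the sole, on its centre line; pinch here across the 20 mm thickness (scraper's x) from above.
- chip0: Loose wood chip, an offcut of frame moulding lying flat on the board between its rails: 62 x 20 mm and 10 mm thick, 12 g. Origin: centre of the underside; y along its length.
- chip1: Loose wood chip, an offcut of frame moulding lying flat on the board between its rails: 60 x 22 mm and 10 mm thick, 12 g. Origin: centre of the underside; y along its length.
- chip2: Loose wood chip, an offcut of frame moulding lying flat on the board between its rails: 64 x 18 mm and 10 mm thick, 12 g. Origin: centre of the underside; y along its length.
- chip3: Loose wood chip, an offcut of frame moulding lying flat on the board between its rails: 60 x 20 mm and 10 mm thick, 12 g. Origin: centre of the underside; y along its length.
- chip4: Loose wood chip, an offcut of frame moulding lying flat on the board between its rails: 63 x 22 mm and 10 mm thick, 12 g. Origin: centre of the underside; y along its length.
- tin: Bystander: loose round metal tin (the larger of two), 100 mm across, 36 mm high. Origin: centre of the underside.
- glue: Bystander: loose upright white bottle, 60 mm across, 150 mm high. Origin: centre of the underside.

How it is judged (in metres and radians):
On the way, in this order (a step that is already met when the one before it is completed fails the run):
1. the scraper is lifted out of its cradle (z of scraper in the frame of cradle above 0.03 m), for 0.1 s.
2. the scraper's sole is down on the board (under 9 mm above its top) between the rails (x of scraper in the frame of board between -0.13 and 0.13 m and y of scraper in the frame of board between -0.03 and 0.03 m and z of scraper in the frame of board below 0.074 m), for 0.1 s.
3. all five chips are in the tray (x of chip0 in the frame of tray between -0.067 and 0.067 m and y of chip0 in the frame of tray between -0.097 and 0.097 m and z of each of chip0, chip1, chip2, chip3, chip4 in the frame of tray below 0.055 m and x of chip1 in the frame of tray between -0.067 and 0.067 m and y of chip1 in the frame of tray between -0.097 and 0.097 m and x of chip2 in the frame of tray between -0.067 and 0.067 m and y of chip2 in the frame of tray between -0.097 and 0.097 m and x of chip3 in the frame of tray between -0.067 and 0.067 m and y of chip3 in the frame of tray between -0.097 and 0.097 m and x of chip4 in the frame of tray between -0.067 and 0.067 m and y of chip4 in the frame of tray between -0.097 and 0.097 m), for 0.2 s.
At the end, for the whole second after the job is handed in: All five chips lie in the chip tray (centres within its walls and under 55 mm above the bench), the scraper stands upright (within 0.1 rad) on the floor of its cradle (within 3.5 mm of the floor in height, centres within 20 mm), either way round, and scraper and chips are at rest (all of step 3 and horizontal distance between scraper and cradle below 0.02 m and z of scraper in the frame of cradle below 0.0085 m and angle between scraper's own z axis and vertical below 0.1 rad and linear speed of each of scraper, chip0, chip1, chip2, chip3, chip4 below 0.02 m/s); the robot touches nothing.
It fails at once if a chip is touched by the fingers or arm (over 0.3 N) (contact force between any of the fingers, the arm and chip0 above 0.3 N or contact force between any of the fingers, the arm and chip1 above 0.3 N or contact force between any of the fingers, the arm and chip2 above 0.3 N or contact force between any of the fingers, the arm and chip3 above 0.3 N or contact force between any of the fingers, the arm and chip4 above 0.3 N).
It fails at once if the large tin or the glue bottle is moved by more than 30 mm (distance of any of tin, glue from where it was at the start of the episode above 0.03 m).
It also fails if it takes over 59 s, if anything falls off the work surface, if the arm or the gripper's body presses on something with over 40 N, if the wrist force passes 120 N, or if a joint passes its speed limit or range.

## Working session

There is one attempt and no reset: what is moved stays moved. The work goes in short steps, Python scripts to look and compute and a shell command to move; the robot and the scene stay as the last step left them, time stands still between calls to the robot, and variables do not carry over. Pictures are saved under pics/ and viewed, at most 10 in all, crops included, and the job is handed in when it is done.

```bash
mkdir -p pics; python3 - <<'E'
from cell import manip
import cv2,numpy as np
for n in("top","side"):
    cv2.imwrite(f"pics/{n}0.png",cv2.resize(manip.camera(n),(800,600),interpolation=cv2.INTER_CUBIC))
    i=manip.camera_info(n);print(n,np.round(i["camera_matrix"],1).tolist(),np.round(i["R"],3).tolist(),np.round(i["t"],1).tolist())
print(manip.read_state())
E
```

```text
top [[367.3, 0.0, 247.8], [0.0, 367.3, 187.9], [0.0, 0.0, 1.0]] [[0.014, -1.0, 0.001], [-0.985, -0.014, -0.173], [0.173, 0.001, -0.985]] [-23.5, 579.9, 789.9]
side [[398.4, 0.0, 258.0], [0.0, 398.4, 198.3], [0.0, 0.0, 1.0]] [[0.908, -0.419, -0.007], [-0.259, -0.546, -0.797], [0.33, 0.725, -0.604]] [-536.0, 204.5, 947.9]
{'clock': 0.1, 'joints': array([ 1.23942878e+00,  3.00389691e-01,  1.52149868e+00, -8.50813013e-06,
        1.32069056e+00, -6.66159799e-02]), 'qd': array([ 0.00189107, -0.00235144, -0.0021851 , -0.00022403,  0.00155579,
        0.00037135]), 'effort': array([ 1.03006954e-03, -5.32632172e+01, -3.53290057e+01,  7.09584542e-02,
        2.35468056e-02, -4.41026407e-05]), 'eef_pos': array([143.85132427, 530.59881463, 182.36585224]), 'eef_rot': array([-3.14060801e+00, -5.74303851e-05,  2.87684317e+00]), 'wrist_force': array([-0.11479943,  0.19588346, -0.56180141]), 'moment': array([-0.03757152, -0.03102004,  0.02174449]), 'finger_force': 0.0, 'finger_gap': 94.14206046863646}
```

View pics/top0.png

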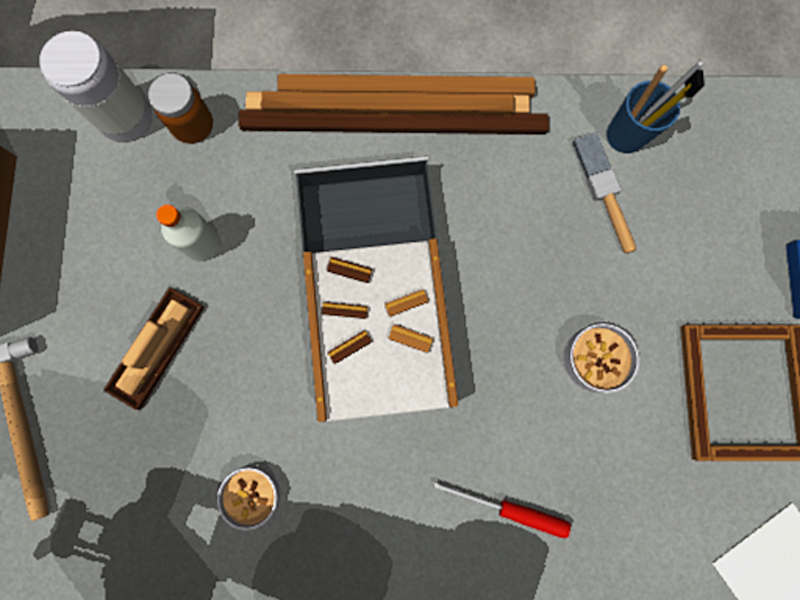

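View pics/side0.png

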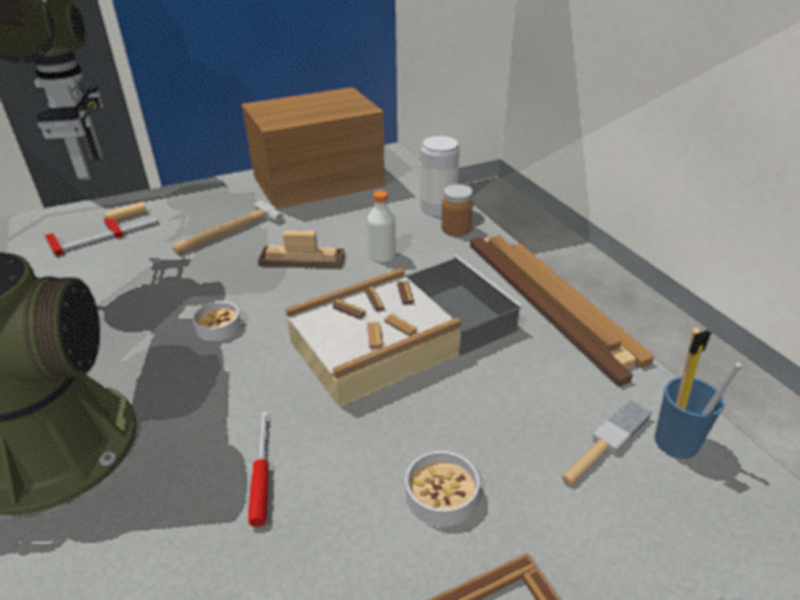

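The top view shows the board at about (380,330), the tray above it, and the cradle with the scraper at (155,348). The glue bottle is at (190,235). The large tin is probably the one at (604,357). Next I'll enlarge these areas.

```bash
python3 - <<'E'
from cell import manip
import cv2,numpy as np
t=manip.camera("top");s=manip.camera("side")
def c(im,x,y,w,h,f): return cv2.resize(im[y:y+h,x:x+w],None,fx=f,fy=f,interpolation=cv2.INTER_CUBIC)
# cradle crops 80x60 x5 ; top origin (60,180), side origin(155,140) 
a=np.hstack([c(t,60,180,80,100,5),c(s,160,135,80,100,5)])
cv2.imwrite("pics/cr.png",a)
# board: top origin (185,95) 120x180 x3.3 -> 
b=np.hstack([c(t,185,95,120,180,3),c(s,175,155,165,180,2.6)[:540] if 0 else cv2.copyMakeBorder(c(s,180,155,160,100,2.75),0,540-275,0,0,cv2.BORDER_CONSTANT)])
cv2.imwrite("pics/bd.png",b);print(a.shape,b.shape)
E
```

```text
(500, 800, 3) (540, 800, 3)
```

View pics/cr.png

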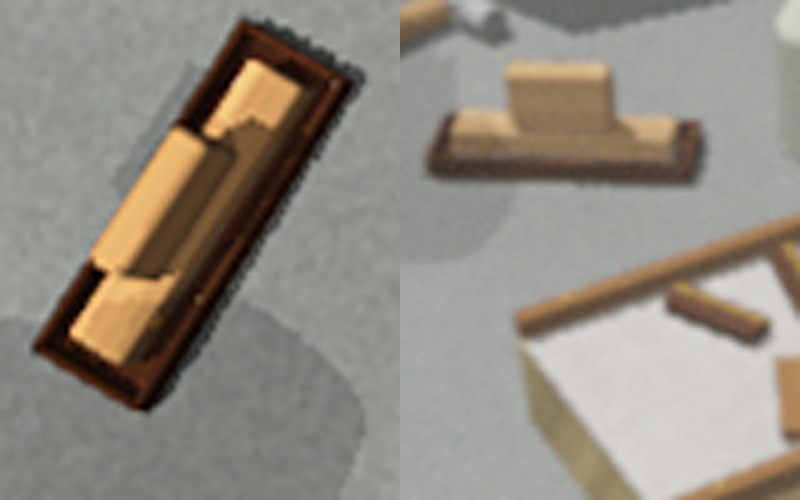

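View pics/bd.png

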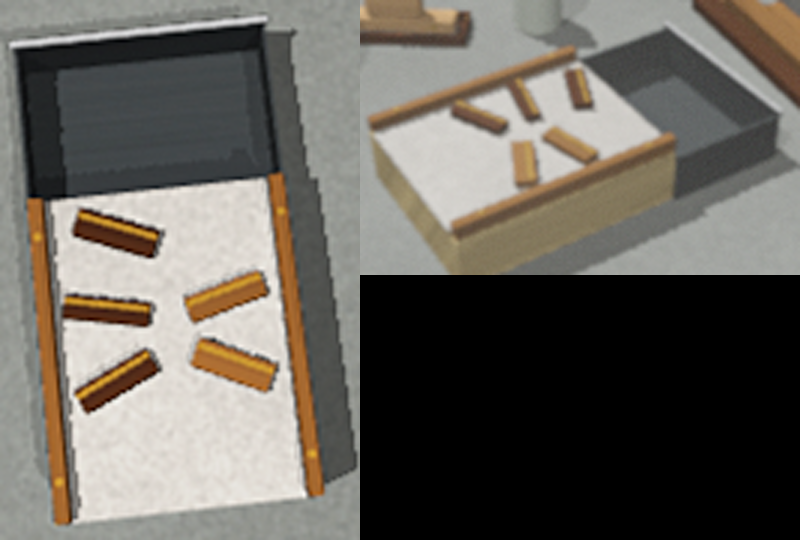

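```bash
cat >h.py <<'E'
from cell import manip
import cv2,numpy as np
I={n:manip.camera_info(n) for n in("top","side")}
def src(p,o,f): return (np.array(p,float)+.5)/f-.5+np.array(o)
def onz(n,p,z):
    i=I[n];R=np.array(i["R"]);t=np.array(i["t"]);d=R.T@np.linalg.inv(i["camera_matrix"])@[p[0],p[1],1];c=-R.T@t
    return c+d*(z-c[2])/d[2]
def tri(a,b):
    P=[np.array(I[n]["camera_matrix"])@np.c_[I[n]["R"],I[n]["t"]] for n in("top","side")]
    X=cv2.triangulatePoints(P[0],P[1],np.array(a,float),np.array(b,float)).ravel();return X[:3]/X[3]
E
python3 - <<'E'
from h import *
np.set_printoptions(precision=1,suppress=True)
T=lambda p:src(p,(60,180),5);S=lambda p:src((p[0]-400,p[1]),(160,135),5)
print("grip tri",tri(T((152,199)),S((558,71))))
g=[onz("top",T(p),72) for p in[(183,127),(210,138),(122,270),(93,260)]];print("grip@72",np.array(g),np.mean(g,0))
c=[onz("top",T(p),16) for p in[(243,20),(362,75),(148,408),(35,348)]];c=np.array(c);print("cradle",c,c.mean(0))
print("cr tri",tri(T((243,20)),S((697,122))),tri(T((148,408)),S((430,172))))
v=c[0]+c[1]-c[2]-c[3];print("cr yaw long",np.degrees(np.arctan2(v[1],v[0])))
v=g[0]+g[1]-g[2]-g[3];print("grip yaw",np.degrees(np.arctan2(v[1],v[0])))
B=lambda p:src(p,(185,95),3);D=lambda p:src((p[0]-360,p[1]),(180,155),2.75)
P=dict(Lf=((36,199),(575,50)),Ln=((62,523),(372,122)),Rf=((276,175),(673,138)),Rn=((315,495),(455,228)))
r={k:onz("top",B(a),79) for k,(a,b) in P.items()}
for k,(a,b) in P.items(): print(k,r[k],tri(B(a),D(b)))
m=sum(r.values())/4;v=r["Lf"]+r["Rf"]-r["Ln"]-r["Rn"];print("board",m,"x-axis",np.degrees(np.arctan2(v[1],v[0])))
for k,q in dict(c0=(117,233),c1=(107,310),c2=(118,381),c3=(227,297),c4=(234,364)).items():
    X=onz("top",B(q),75)-m;u=v[:2]/np.linalg.norm(v[:2]);print(k,X[:2]@u,u[0]*X[1]-u[1]*X[0])
# glue
print("glue",onz("top",src((168,216),(0,0),1.5625),150),"tin",onz("top",src((604,357),(0,0),1.5625),36),onz("top",src((248,498),(0,0),1.5625),36))
st=manip.read_state();print(st["eef_pos"],np.degrees(st["eef_rot"]),st["clock"])
E
```

```text
grip tri [501.5 330.1  71.6]
grip@72 [[533.4 319.1  72. ]
 [528.7 306.7  72. ]
 [470.3 340.3  72. ]
 [474.4 353.4  72. ]] [501.7 329.9  72. ]
cradle [[592.  318.1  16. ]
 [566.3 259.5  16. ]
 [409.8 347.4  16. ]
 [436.3 402.1  16. ]] [501.1 331.8  16. ]
cr tri [591.3 318.6  15.3] [410.6 351.7   5.3]
cr yaw long -28.840362365899413
grip yaw -30.04367321007298
Lf [634.7  99.9  79. ] [636.1 100.1  76.2]
Ln [398.8  72.5  79. ] [400.4  72.6  74.2]
Rf [655.7 -79.2  79. ] [657.5 -79.8  75.6]
Rn [ 420.7 -107.    79. ] [ 422.6 -108.2   74. ]
board [527.5  -3.5  79. ] x-axis 6.683143719060683
c0 87.3833177205227 32.577801592011994
c1 30.35258736891563 45.209473647777266
c2 -22.52389536886714 41.93486451749637
c3 30.924816937450878 -43.78240238298536
c4 -18.864826959517238 -43.487452728294684
glue [663.  275.5 150. ] tin [ 493.4 -333.4   36. ] [289.4 176.2  36. ]
[143.9 530.7 182.5] [-180.    -0.   164.8] 0.2
```

```bash
python3 -m inch '[{"dx":0.035,"dy":-0.02,"wz":-3,"gripper":1},{"dx":0.07,"dy":-0.04,"wz":-6,"gripper":1},{"dx":0.105,"dy":-0.06,"wz":-9,"gripper":1},{"dx":0.14,"dy":-0.08,"wz":-12,"gripper":1},{"dx":0.175,"dy":-0.1,"wz":-14.3,"gripper":1}]' 15
python3 -m inch '[{"dx":0.036,"dy":-0.02,"dz":-0.014,"gripper":1},{"dx":0.073,"dy":-0.04,"dz":-0.028,"gripper":1},{"dx":0.11,"dy":-0.06,"dz":-0.042,"gripper":1},{"dx":0.147,"dy":-0.08,"dz":-0.056,"gripper":1},{"dx":0.1825,"dy":-0.1,"dz":-0.07,"gripper":1}]'
python3 -m inch '[{"dy":-0.0007,"gripper":1},{"dy":-0.0007,"gripper":1},{"dy":-0.0007,"gripper":1},{"dy":-0.0007,"gripper":1},{"dy":-0.0007,"gripper":1}]'
python3 - <<'E'
from h import *
a=[cv2.resize(manip.camera("top")[180:280,60:140],None,fx=5,fy=5,interpolation=2),cv2.resize(manip.camera("side")[135:235,160:240],None,fx=5,fy=5,interpolation=2)]
cv2.imwrite("pics/g1.png",np.hstack(a));s=manip.read_state();print(s["eef_pos"],np.degrees(s["eef_rot"]),s["joints"])
E
```

```text
[143.91861604 530.75233862 182.678962  ] [-1.79980527e+02 -2.64686149e-03  1.64827938e+02] [ 1.23938689e+00  3.00090020e-01  1.52114726e+00  2.42266224e-05
  1.32069756e+00 -6.66130031e-02]validation failed for argument at $[0]...
validation failed for argument at $[0]...
validation failed for argument at $[0]...
```

View pics/g1.png

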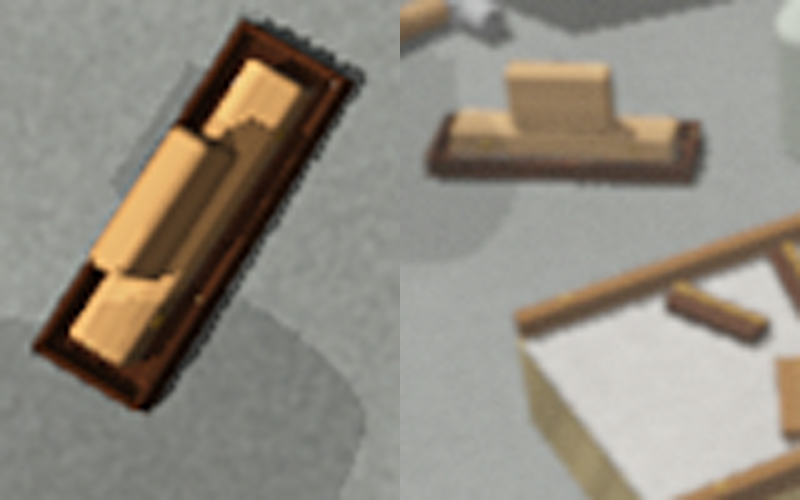

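The rows were refused and the arm did not move; the picture is unchanged. I'll retry with every key given in each row.

```bash
python3 -m inch '[{"dx":0.035,"dy":-0.02,"dz":0,"wx":0,"wy":0,"wz":-3,"gripper":1},{"dx":0.07,"dy":-0.04,"dz":0,"wx":0,"wy":0,"wz":-6,"gripper":1},{"dx":0.105,"dy":-0.06,"dz":0,"wx":0,"wy":0,"wz":-9,"gripper":1},{"dx":0.14,"dy":-0.08,"dz":0,"wx":0,"wy":0,"wz":-12,"gripper":1},{"dx":0.175,"dy":-0.1,"dz":0,"wx":0,"wy":0,"wz":-14.3,"gripper":1}]' 15
```

```text
clock: 0.72
eef_pos: [320.3, 429.6, 183.0]
eef_rot: [3.141, 0.0, 2.625]
wrist_force: [0.8, 1.6, 0.8]
finger_gap: 94.1
finger_force: 0.0
```

```bash
python3 -m inch '[{"dx":0.036,"dy":-0.02,"dz":-0.014,"wx":0,"wy":0,"wz":0,"gripper":1},{"dx":0.073,"dy":-0.04,"dz":-0.028,"wx":0,"wy":0,"wz":0,"gripper":1},{"dx":0.11,"dy":-0.06,"dz":-0.042,"wx":0,"wy":0,"wz":0,"gripper":1},{"dx":0.147,"dy":-0.08,"dz":-0.056,"wx":0,"wy":0,"wz":0,"gripper":1},{"dx":0.1825,"dy":-0.1,"dz":-0.07,"wx":0,"wy":0,"wz":0,"gripper":1}]'
python3 -m inch '[{"dx":0,"dy":-0.0007,"dz":0,"wx":0,"wy":0,"wz":0,"gripper":1},{"dx":0,"dy":-0.0007,"dz":0,"wx":0,"wy":0,"wz":0,"gripper":1},{"dx":0,"dy":-0.0007,"dz":0,"wx":0,"wy":0,"wz":0,"gripper":1},{"dx":0,"dy":-0.0007,"dz":0,"wx":0,"wy":0,"wz":0,"gripper":1},{"dx":0,"dy":-0.0007,"dz":0,"wx":0,"wy":0,"wz":0,"gripper":1}]'
python3 - <<'E'
from h import *
a=[cv2.resize(manip.camera("top")[180:280,60:140],None,fx=5,fy=5,interpolation=2),cv2.resize(manip.camera("side")[135:235,160:240],None,fx=5,fy=5,interpolation=2)]
cv2.imwrite("pics/g2.png",np.hstack(a));s=manip.read_state();print(s["eef_pos"],np.degrees(s["eef_rot"]),s["joints"])
E
```

```text
clock: 1.13
eef_pos: [493.7, 334.7, 115.9]
eef_rot: [3.141, 0.0, 2.627]
wrist_force: [0.4, 1.0, -0.2]
finger_gap: 94.0
finger_force: 0.0
clock: 1.55
eef_pos: [491.5, 336.3, 117.2]
eef_rot: [3.141, 0.0, 2.629]
wrist_force: [0.7, 0.3, 1.3]
finger_gap: 93.9
finger_force: 0.0
[491.62486237 336.09169871 117.09131044] [1.79955911e+02 2.47389102e-02 1.50608414e+02] [ 5.38157204e-01  4.57987783e-01  1.46155465e+00  7.81637519e-06
  1.22116789e+00 -5.19662021e-01]
```

View pics/g2.png

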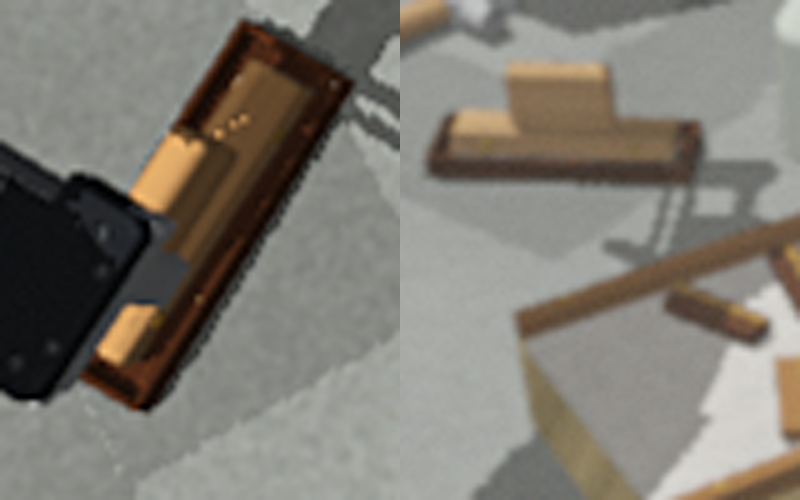

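The shadow and the visible finger show the gripper about 12 mm short of the grip along the scraper's length. That fits the measured TCP, so I'll correct it and go down.

```bash
python3 -m inch '[{"dx":0.01,"dy":-0.006,"dz":0,"wx":0,"wy":0,"wz":0,"gripper":1},{"dx":0.01,"dy":-0.006,"dz":-0.02,"wx":0,"wy":0,"wz":0,"gripper":1},{"dx":0.01,"dy":-0.006,"dz":-0.042,"wx":0,"wy":0,"wz":0,"gripper":1},{"dx":0.01,"dy":-0.006,"dz":-0.065,"wx":0,"wy":0,"wz":0,"gripper":1},{"dx":0.01,"dy":-0.006,"dz":-0.081,"wx":0,"wy":0,"wz":0,"gripper":1}]'
python3 -m inch '[{"dx":0,"dy":0,"dz":0,"wx":0,"wy":0,"wz":0,"gripper":1},{"dx":0,"dy":0,"dz":0,"wx":0,"wy":0,"wz":0,"gripper":1},{"dx":0,"dy":0,"dz":0,"wx":0,"wy":0,"wz":0,"gripper":0.4},{"dx":0,"dy":0,"dz":0,"wx":0,"wy":0,"wz":0,"gripper":0.4},{"dx":0,"dy":0,"dz":0,"wx":0,"wy":0,"wz":0,"gripper":0.4}]'
```

```text
clock: 2.07
eef_pos: [502.1, 328.7, 33.7]
eef_rot: [-3.14, -0.001, 2.627]
wrist_force: [-0.6, -0.1, 0.1]
finger_gap: 94.2
finger_force: 0.0
clock: 2.48
eef_pos: [502.7, 329.6, 36.7]
eef_rot: [3.14, 0.001, 2.627]
wrist_force: [0.4, 0.5, -0.8]
finger_gap: 77.4
finger_force: 0.0
```

```bash
for i in 1 2 3 4; do python3 -m inch '[{"dx":0,"dy":0,"dz":0,"wx":0,"wy":0,"wz":0,"gripper":0},{"dx":0,"dy":0,"dz":0,"wx":0,"wy":0,"wz":0,"gripper":0},{"dx":0,"dy":0,"dz":0,"wx":0,"wy":0,"wz":0,"gripper":0},{"dx":0,"dy":0,"dz":0,"wx":0,"wy":0,"wz":0,"gripper":0},{"dx":0,"dy":0,"dz":0,"wx":0,"wy":0,"wz":0,"gripper":0}]' 30; done
```

```text
clock: 2.9
eef_pos: [502.2, 329.3, 35.5]
eef_rot: [3.142, 0.0, 2.627]
wrist_force: [-0.3, -1.3, -0.6]
finger_gap: 44.0
finger_force: 0.0
clock: 3.32
eef_pos: [502.2, 329.3, 35.5]
eef_rot: [3.142, 0.0, 2.627]
wrist_force: [1.2, 1.2, 0.1]
finger_gap: 20.1
finger_force: 29.6
clock: 3.73
eef_pos: [502.2, 329.3, 35.5]
eef_rot: [3.142, 0.0, 2.627]
wrist_force: [-0.2, 0.0, 0.1]
finger_gap: 19.6
finger_force: 29.6
clock: 4.15
eef_pos: [502.2, 329.3, 35.5]
eef_rot: [-3.142, 0.0, 2.627]
wrist_force: [0.5, 0.5, 0.3]
finger_gap: 20.1
finger_force: 29.6
```

```bash
python3 -m inch '[{"dx":0,"dy":0,"dz":0.01,"wx":0,"wy":0,"wz":0,"gripper":0},{"dx":0,"dy":0,"dz":0.03,"wx":0,"wy":0,"wz":0,"gripper":0},{"dx":0,"dy":0,"dz":0.055,"wx":0,"wy":0,"wz":0,"gripper":0},{"dx":0,"dy":0,"dz":0.08,"wx":0,"wy":0,"wz":0,"gripper":0},{"dx":0,"dy":0,"dz":0.1,"wx":0,"wy":0,"wz":0,"gripper":0}]'
for i in 1 2 3; do python3 -m inch '[{"dx":-0.004,"dy":-0.023,"dz":0,"wx":0,"wy":0,"wz":-3.6,"gripper":0},{"dx":-0.008,"dy":-0.046,"dz":0,"wx":0,"wy":0,"wz":-7.2,"gripper":0},{"dx":-0.012,"dy":-0.069,"dz":0,"wx":0,"wy":0,"wz":-10.8,"gripper":0},{"dx":-0.016,"dy":-0.092,"dz":0,"wx":0,"wy":0,"wz":-14.4,"gripper":0},{"dx":-0.02,"dy":-0.114,"dz":0,"wx":0,"wy":0,"wz":-17.9,"gripper":0}]'; done
python3 -m inch '[{"dx":0,"dy":0,"dz":0,"wx":0,"wy":0,"wz":0,"gripper":0},{"dx":0,"dy":0,"dz":0,"wx":0,"wy":0,"wz":0,"gripper":0},{"dx":0,"dy":0,"dz":0,"wx":0,"wy":0,"wz":0,"gripper":0},{"dx":0,"dy":0,"dz":0,"wx":0,"wy":0,"wz":0,"gripper":0},{"dx":0,"dy":0,"dz":0,"wx":0,"wy":0,"wz":0,"gripper":0}]'
```

```text
clock: 4.57
eef_pos: [502.3, 329.4, 138.0]
eef_rot: [3.141, 0.001, 2.627]
wrist_force: [0.1, 0.1, -1.6]
finger_gap: 20.1
finger_force: 29.6
clock: 4.98
eef_pos: [481.7, 214.2, 136.1]
eef_rot: [3.142, 0.0, 2.312]
wrist_force: [0.1, 0.6, -1.4]
finger_gap: 20.0
finger_force: 29.6
clock: 5.4
eef_pos: [461.7, 100.2, 136.1]
eef_rot: [3.141, 0.0, 1.999]
wrist_force: [0.8, 1.6, -1.8]
finger_gap: 19.7
finger_force: 29.6
clock: 5.82
eef_pos: [441.7, -13.8, 136.1]
eef_rot: [3.141, 0.0, 1.687]
wrist_force: [0.3, 0.6, -1.8]
finger_gap: 20.0
finger_force: 29.6
clock: 6.23
eef_pos: [442.2, -12.0, 135.6]
eef_rot: [-3.142, -0.0, 1.692]
wrist_force: [0.4, -0.3, -2.1]
finger_gap: 19.8
finger_force: 29.6
```

```bash
python3 -m inch '[{"dx":0,"dy":-0.0015,"dz":-0.008,"wx":0,"wy":0,"wz":-0.2,"gripper":0},{"dx":0,"dy":-0.0015,"dz":-0.016,"wx":0,"wy":0,"wz":-0.2,"gripper":0},{"dx":0,"dy":-0.0015,"dz":-0.022,"wx":0,"wy":0,"wz":-0.2,"gripper":0},{"dx":0,"dy":-0.0015,"dz":-0.022,"wx":0,"wy":0,"wz":-0.2,"gripper":0},{"dx":0,"dy":-0.0015,"dz":-0.022,"wx":0,"wy":0,"wz":-0.2,"gripper":0}]'
python3 - <<'E'
from h import *
t=manip.camera("top")[95:275,185:305];s=manip.camera("side")[155:255,170:340]
a=cv2.resize(t,None,fx=3,fy=3,interpolation=2);b=cv2.resize(s,None,fx=2.5,fy=2.5,interpolation=2)
cv2.imwrite("pics/b1.png",np.hstack([a,cv2.copyMakeBorder(b,0,540-b.shape[0],0,0,0)]))
E
```

```text
clock: 6.65
eef_pos: [441.9, -14.1, 112.9]
eef_rot: [-3.14, -0.0, 1.687]
wrist_force: [1.4, -0.8, -1.4]
finger_gap: 20.3
finger_force: 29.6
```

View pics/b1.png

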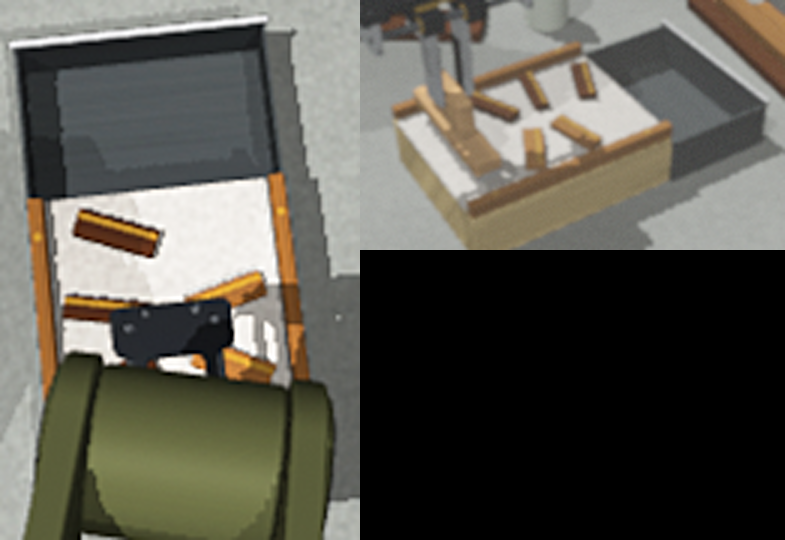

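The scraper hangs over the back of the channel, its near end at (490,165) in the side crop, behind all the chips. Now I'll lower it gently.

```bash
python3 -m inch '[{"dx":0,"dy":0,"dz":-0.004,"wx":0,"wy":0,"wz":0,"gripper":0},{"dx":0,"dy":0,"dz":-0.008,"wx":0,"wy":0,"wz":0,"gripper":0},{"dx":0,"dy":0,"dz":-0.012,"wx":0,"wy":0,"wz":0,"gripper":0},{"dx":0,"dy":0,"dz":-0.015,"wx":0,"wy":0,"wz":0,"gripper":0},{"dx":0,"dy":0,"dz":-0.015,"wx":0,"wy":0,"wz":0,"gripper":0}]'
python3 -m inch '[{"dx":0,"dy":0,"dz":-0.0005,"wx":0,"wy":0,"wz":0,"gripper":0},{"dx":0,"dy":0,"dz":-0.001,"wx":0,"wy":0,"wz":0,"gripper":0},{"dx":0,"dy":0,"dz":-0.001,"wx":0,"wy":0,"wz":0,"gripper":0},{"dx":0,"dy":0,"dz":-0.001,"wx":0,"wy":0,"wz":0,"gripper":0},{"dx":0,"dy":0,"dz":-0.001,"wx":0,"wy":0,"wz":0,"gripper":0}]'
python3 - <<'E'
from h import *
s=manip.read_state();print(s["eef_pos"],s["wrist_force"],s["moment"])
E
```

```text
clock: 7.17
eef_pos: [441.8, -14.2, 97.7]
eef_rot: [-3.14, -0.0, 1.686]
wrist_force: [-0.4, 0.3, -2.6]
finger_gap: 19.5
finger_force: 29.6
clock: 7.58
eef_pos: [442.2, -14.2, 97.6]
eef_rot: [3.141, 0.0, 1.686]
wrist_force: [0.6, 0.5, -2.2]
finger_gap: 19.9
finger_force: 29.6
[442.22450894 -14.20909802  97.5834472 ] [ 0.6237105   0.48534991 -2.1901034 ] [-0.08405482  0.01278797  0.06598208]
```

```bash
for i in 1 2 3; do python3 -m inch '[{"dx":0.01,"dy":0.0012,"dz":0,"wx":0,"wy":0,"wz":0,"gripper":0},{"dx":0.02,"dy":0.0024,"dz":0,"wx":0,"wy":0,"wz":0,"gripper":0},{"dx":0.03,"dy":0.0036,"dz":0,"wx":0,"wy":0,"wz":0,"gripper":0},{"dx":0.04,"dy":0.0047,"dz":0,"wx":0,"wy":0,"wz":0,"gripper":0},{"dx":0.05,"dy":0.0058,"dz":0,"wx":0,"wy":0,"wz":0,"gripper":0}]'; done
python3 - <<'E'
from h import *
t=manip.camera("top")[95:275,185:305];s=manip.camera("side")[155:255,170:340]
a=cv2.resize(t,None,fx=3,fy=3,interpolation=2);b=cv2.resize(s,None,fx=2.5,fy=2.5,interpolation=2)
cv2.imwrite("pics/b2.png",np.hstack([a,cv2.copyMakeBorder(b,0,540-b.shape[0],0,0,0)]))
E
```

```text
clock: 8.0
eef_pos: [492.7, -8.3, 97.5]
eef_rot: [3.142, 0.0, 1.687]
wrist_force: [0.2, 0.3, -1.1]
finger_gap: 19.9
finger_force: 29.6
clock: 8.42
eef_pos: [542.6, -2.5, 97.4]
eef_rot: [-3.141, -0.0, 1.687]
wrist_force: [-0.9, -0.3, -1.8]
finger_gap: 19.9
finger_force: 29.6
clock: 8.83
eef_pos: [592.6, 3.3, 97.4]
eef_rot: [-3.141, -0.0, 1.687]
wrist_force: [-0.8, -0.2, -1.4]
finger_gap: 20.1
finger_force: 29.6
```

View pics/b2.png

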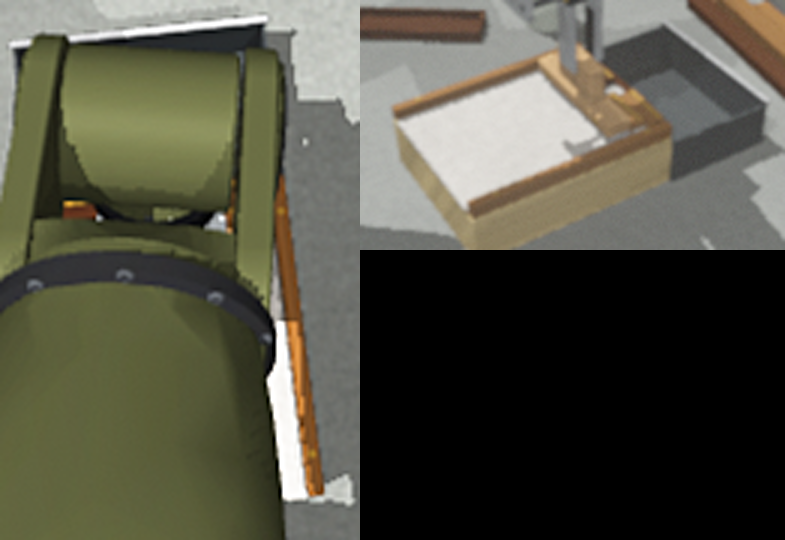

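The board behind the scraper is clean. The scraper runs between the rails, and the chips are bunched in front of it near (640,100). I'll push on slowly over the edge.

```bash
for i in 1 2; do python3 -m inch '[{"dx":0.005,"dy":0.0006,"dz":0,"wx":0,"wy":0,"wz":0,"gripper":0},{"dx":0.011,"dy":0.0013,"dz":0,"wx":0,"wy":0,"wz":0,"gripper":0},{"dx":0.017,"dy":0.002,"dz":0,"wx":0,"wy":0,"wz":0,"gripper":0},{"dx":0.023,"dy":0.0027,"dz":0,"wx":0,"wy":0,"wz":0,"gripper":0},{"dx":0.028,"dy":0.0033,"dz":0,"wx":0,"wy":0,"wz":0,"gripper":0}]'; done
python3 -m inch '[{"dx":0,"dy":0,"dz":0,"wx":0,"wy":0,"wz":0,"gripper":0},{"dx":0,"dy":0,"dz":0,"wx":0,"wy":0,"wz":0,"gripper":0},{"dx":0,"dy":0,"dz":0,"wx":0,"wy":0,"wz":0,"gripper":0},{"dx":0,"dy":0,"dz":0,"wx":0,"wy":0,"wz":0,"gripper":0},{"dx":0,"dy":0,"dz":0,"wx":0,"wy":0,"wz":0,"gripper":0}]'
python3 - <<'E'
from h import *
t=manip.camera("top")[95:275,185:305];s=manip.camera("side")[155:255,170:340]
a=cv2.resize(t,None,fx=2.5,fy=2.5,interpolation=2);b=cv2.resize(s,None,fx=2.9,fy=2.9,interpolation=2)
cv2.imwrite("pics/b3.png",np.hstack([a,cv2.copyMakeBorder(b,0,a.shape[0]-b.shape[0],0,0,0)]))
E
```

```text
clock: 9.35
eef_pos: [620.8, 6.6, 97.5]
eef_rot: [3.141, -0.0, 1.686]
wrist_force: [-0.4, 0.1, -2.0]
finger_gap: 19.9
finger_force: 29.6
clock: 9.77
eef_pos: [648.8, 9.9, 97.4]
eef_rot: [-3.142, 0.0, 1.687]
wrist_force: [0.4, -0.3, -2.5]
finger_gap: 19.7
finger_force: 29.6
clock: 10.18
eef_pos: [648.0, 9.8, 97.6]
eef_rot: [3.142, -0.0, 1.686]
wrist_force: [-0.8, -0.7, -2.4]
finger_gap: 19.8
finger_force: 29.6
```

View pics/b3.png

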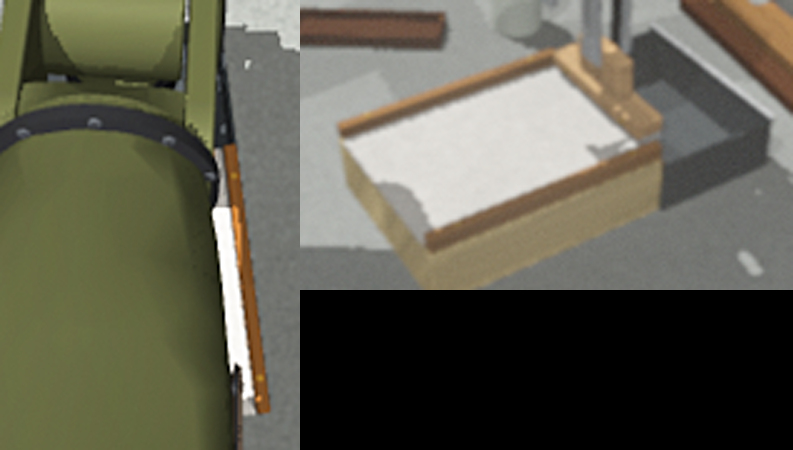

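The board is now empty. Before leaving I'll check the tray, so first lift, back off and start towards the cradle.

```bash
python3 -m inch '[{"dx":0,"dy":0,"dz":0.02,"wx":0,"wy":0,"wz":0,"gripper":0},{"dx":-0.01,"dy":0,"dz":0.04,"wx":0,"wy":0,"wz":0,"gripper":0},{"dx":-0.04,"dy":0,"dz":0.042,"wx":0,"wy":0,"wz":0,"gripper":0},{"dx":-0.07,"dy":0,"dz":0.042,"wx":0,"wy":0,"wz":0,"gripper":0},{"dx":-0.1,"dy":0,"dz":0.042,"wx":0,"wy":0,"wz":0,"gripper":0}]'
for i in 1 2 3; do python3 -m inch '[{"dx":-0.003,"dy":0.021,"dz":0,"wx":0,"wy":0,"wz":3.6,"gripper":0},{"dx":-0.006,"dy":0.042,"dz":0,"wx":0,"wy":0,"wz":7.2,"gripper":0},{"dx":-0.009,"dy":0.063,"dz":0,"wx":0,"wy":0,"wz":10.8,"gripper":0},{"dx":-0.012,"dy":0.084,"dz":0,"wx":0,"wy":0,"wz":14.4,"gripper":0},{"dx":-0.015,"dy":0.106,"dz":0,"wx":0,"wy":0,"wz":17.9,"gripper":0}]'; done
python3 -m inch '[{"dx":0,"dy":0,"dz":0,"wx":0,"wy":0,"wz":0,"gripper":0},{"dx":0,"dy":0,"dz":0,"wx":0,"wy":0,"wz":0,"gripper":0},{"dx":0,"dy":0,"dz":0,"wx":0,"wy":0,"wz":0,"gripper":0},{"dx":0,"dy":0,"dz":0,"wx":0,"wy":0,"wz":0,"gripper":0},{"dx":0,"dy":0,"dz":0,"wx":0,"wy":0,"wz":0,"gripper":0}]'
python3 - <<'E'
from h import *
t=manip.camera("top")[80:250,60:290];s=manip.camera("side")[135:235,150:350]
a=cv2.resize(t,None,fx=2,fy=2,interpolation=2);b=cv2.resize(s,None,fx=1.65,fy=1.65,interpolation=2)
cv2.imwrite("pics/b4.png",np.hstack([a,cv2.copyMakeBorder(b,0,a.shape[0]-b.shape[0],0,0,0)]))
E
```

```text
clock: 10.7
eef_pos: [546.8, 9.8, 139.6]
eef_rot: [3.141, 0.0, 1.686]
wrist_force: [0.7, -0.5, -2.3]
finger_gap: 19.9
finger_force: 29.6
clock: 11.12
eef_pos: [532.9, 116.6, 139.8]
eef_rot: [3.141, 0.0, 2.002]
wrist_force: [0.8, 0.2, -1.9]
finger_gap: 19.9
finger_force: 29.9
clock: 11.53
eef_pos: [517.9, 222.7, 139.7]
eef_rot: [3.141, 0.0, 2.314]
wrist_force: [0.0, 0.6, -2.1]
finger_gap: 19.9
finger_force: 29.9
clock: 11.95
eef_pos: [502.9, 328.7, 139.6]
eef_rot: [3.141, 0.0, 2.627]
wrist_force: [0.4, 1.1, -2.0]
finger_gap: 19.6
finger_force: 29.9
clock: 12.37
eef_pos: [503.4, 327.0, 139.6]
eef_rot: [3.142, 0.0, 2.622]
wrist_force: [0.3, -0.0, -1.4]
finger_gap: 19.8
finger_force: 29.9
```

View pics/b4.png

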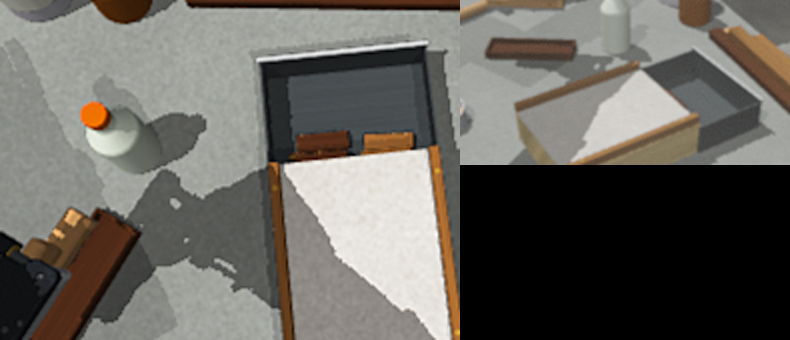

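The chips lie in the tray at (322,142) and (388,142), against the board end. The board is empty, the glue bottle stands where it was, and the scraper is above its cradle. I'll lower it, release and withdraw.

```bash
python3 -m inch '[{"dx":-0.0012,"dy":0.0023,"dz":0,"wx":0,"wy":0,"wz":0.3,"gripper":0},{"dx":-0.0012,"dy":0.0023,"dz":-0.02,"wx":0,"wy":0,"wz":0.3,"gripper":0},{"dx":-0.0012,"dy":0.0023,"dz":-0.04,"wx":0,"wy":0,"wz":0.3,"gripper":0},{"dx":-0.0012,"dy":0.0023,"dz":-0.06,"wx":0,"wy":0,"wz":0.3,"gripper":0},{"dx":-0.0012,"dy":0.0023,"dz":-0.075,"wx":0,"wy":0,"wz":0.3,"gripper":0}]'
python3 -m inch '[{"dx":0,"dy":0,"dz":-0.006,"wx":0,"wy":0,"wz":0,"gripper":0},{"dx":0,"dy":0,"dz":-0.012,"wx":0,"wy":0,"wz":0,"gripper":0},{"dx":0,"dy":0,"dz":-0.018,"wx":0,"wy":0,"wz":0,"gripper":0},{"dx":0,"dy":0,"dz":-0.023,"wx":0,"wy":0,"wz":0,"gripper":0},{"dx":0,"dy":0,"dz":-0.026,"wx":0,"wy":0,"wz":0,"gripper":0}]'
python3 -m inch '[{"dx":0,"dy":0,"dz":-0.001,"wx":0,"wy":0,"wz":0,"gripper":0},{"dx":0,"dy":0,"dz":-0.0025,"wx":0,"wy":0,"wz":0,"gripper":0},{"dx":0,"dy":0,"dz":-0.0025,"wx":0,"wy":0,"wz":0,"gripper":0},{"dx":0,"dy":0,"dz":-0.0025,"wx":0,"wy":0,"wz":0,"gripper":0},{"dx":0,"dy":0,"dz":-0.0025,"wx":0,"wy":0,"wz":0,"gripper":0}]'
```

```text
clock: 12.88
eef_pos: [501.5, 329.9, 62.9]
eef_rot: [-3.141, -0.001, 2.629]
wrist_force: [0.1, 0.0, -2.1]
finger_gap: 19.6
finger_force: 29.9
clock: 13.3
eef_pos: [502.1, 330.2, 38.4]
eef_rot: [3.141, 0.0, 2.629]
wrist_force: [-1.0, 0.3, -2.0]
finger_gap: 19.9
finger_force: 29.9
clock: 13.72
eef_pos: [502.1, 330.2, 36.3]
eef_rot: [3.141, 0.0, 2.629]
wrist_force: [-0.2, -0.0, -2.4]
finger_gap: 19.3
finger_force: 29.9
```

Nearly down and nothing has touched yet. One more small lowering, then open fully and lift clear.

```bash
python3 -m inch '[{"dx":0,"dy":0,"dz":-0.0006,"wx":0,"wy":0,"wz":0,"gripper":0},{"dx":0,"dy":0,"dz":-0.0006,"wx":0,"wy":0,"wz":0,"gripper":0},{"dx":0,"dy":0,"dz":-0.0006,"wx":0,"wy":0,"wz":0,"gripper":0},{"dx":0,"dy":0,"dz":-0.0006,"wx":0,"wy":0,"wz":0,"gripper":0.5},{"dx":0,"dy":0,"dz":-0.0006,"wx":0,"wy":0,"wz":0,"gripper":0.5}]'
for i in 1 2; do python3 -m inch '[{"dx":0,"dy":0,"dz":0,"wx":0,"wy":0,"wz":0,"gripper":1},{"dx":0,"dy":0,"dz":0,"wx":0,"wy":0,"wz":0,"gripper":1},{"dx":0,"dy":0,"dz":0,"wx":0,"wy":0,"wz":0,"gripper":1},{"dx":0,"dy":0,"dz":0,"wx":0,"wy":0,"wz":0,"gripper":1},{"dx":0,"dy":0,"dz":0,"wx":0,"wy":0,"wz":0,"gripper":1}]'; done
for i in 1 2; do python3 -m inch '[{"dx":0,"dy":0,"dz":0.015,"wx":0,"wy":0,"wz":0,"gripper":1},{"dx":0,"dy":0,"dz":0.03,"wx":0,"wy":0,"wz":0,"gripper":1},{"dx":0,"dy":0,"dz":0.045,"wx":0,"wy":0,"wz":0,"gripper":1},{"dx":0,"dy":0,"dz":0.06,"wx":0,"wy":0,"wz":0,"gripper":1},{"dx":0,"dy":0,"dz":0.07,"wx":0,"wy":0,"wz":0,"gripper":1}]'; done
python3 -m inch '[{"dx":-0.03,"dy":0.02,"dz":0,"wx":0,"wy":0,"wz":0,"gripper":1},{"dx":-0.06,"dy":0.04,"dz":0,"wx":0,"wy":0,"wz":0,"gripper":1},{"dx":-0.09,"dy":0.06,"dz":0,"wx":0,"wy":0,"wz":0,"gripper":1},{"dx":-0.12,"dy":0.08,"dz":0,"wx":0,"wy":0,"wz":0,"gripper":1},{"dx":-0.15,"dy":0.1,"dz":0,"wx":0,"wy":0,"wz":0,"gripper":1}]'
python3 -m inch '[{"dx":-0.03,"dy":0.02,"dz":0,"wx":0,"wy":0,"wz":0,"gripper":1},{"dx":-0.06,"dy":0.04,"dz":0,"wx":0,"wy":0,"wz":0,"gripper":1},{"dx":-0.09,"dy":0.06,"dz":0,"wx":0,"wy":0,"wz":0,"gripper":1},{"dx":-0.09,"dy":0.06,"dz":0,"wx":0,"wy":0,"wz":0,"gripper":1},{"dx":-0.09,"dy":0.06,"dz":0,"wx":0,"wy":0,"wz":0,"gripper":1}]'
```

```text
clock: 14.13
eef_pos: [502.0, 330.2, 35.5]
eef_rot: [3.141, 0.0, 2.629]
wrist_force: [0.1, 0.5, 0.2]
finger_gap: 29.9
finger_force: 0.0
clock: 14.55
eef_pos: [502.0, 330.1, 35.4]
eef_rot: [-3.142, 0.0, 2.629]
wrist_force: [-0.2, -1.2, 0.1]
finger_gap: 63.2
finger_force: 0.0
clock: 14.97
eef_pos: [502.0, 330.1, 35.4]
eef_rot: [3.142, 0.0, 2.629]
wrist_force: [-0.2, -0.4, 0.4]
finger_gap: 93.3
finger_force: 0.0
clock: 15.38
eef_pos: [502.3, 330.3, 106.9]
eef_rot: [3.14, 0.001, 2.629]
wrist_force: [-0.2, -0.4, 0.9]
finger_gap: 94.0
finger_force: 0.0
clock: 15.8
eef_pos: [502.2, 330.3, 176.8]
eef_rot: [3.141, 0.001, 2.629]
wrist_force: [0.6, -0.2, 0.2]
finger_gap: 94.4
finger_force: 0.0
clock: 16.22
eef_pos: [350.4, 430.7, 175.2]
eef_rot: [-3.141, -0.0, 2.629]
wrist_force: [0.6, 0.6, 0.6]
finger_gap: 94.0
finger_force: 0.0
clock: 16.63
eef_pos: [260.6, 490.7, 175.1]
eef_rot: [-3.141, 0.0, 2.632]
wrist_force: [1.1, -0.0, -0.5]
finger_gap: 93.9
finger_force: 0.0
```

My picture allowance is used up, so I'll check the result numerically: scraper, glue and tin against the first pictures, and the chips by colour.

```bash
python3 - <<'E'
from h import *
t=manip.camera("top");s=manip.camera("side")
t0,s0=[cv2.resize(cv2.imread(f"pics/{n}0.png"),(512,384),interpolation=cv2.INTER_AREA) for n in("top","side")]
def sh(a,b,x,y,w,h,m=8):
    r=cv2.matchTemplate(a[y-m:y+h+m,x-m:x+w+m],b[y:y+h,x:x+w],cv2.TM_CCOEFF_NORMED);_,v,_,l=cv2.minMaxLoc(r);return round(v,3),l[0]-m,l[1]-m
print("scraper side",sh(s,s0,180,145,24,25),"top",sh(t,t0,76,203,30,35))
print("glue",sh(s,s0,230,120,28,50),"tin",sh(t,t0,364,205,46,46),"small tin",sh(t,t0,138,297,42,42))
# brown pixels in tray/board channel
hsv=cv2.cvtColor(t,cv2.COLOR_BGR2HSV);m=((hsv[...,0]<25)&(hsv[...,1]>100)).astype(np.uint8)
poly=np.array([src(p,(185,95),3) for p in[(20,50),(262,25),(266,172),(272,176),(302,490),(80,515),(52,205),(35,195)]]).round().astype(np.int32)
k=np.zeros_like(m);cv2.fillPoly(k,[poly],1);n,l,st,c=cv2.connectedComponentsWithStats(m*k)
for i in range(1,n):
    x,y,w,h,a=st[i]
    if a>2:print(a,(x,y,w,h),[onz("top",c[i],z).round().tolist()[:2] for z in(15,45)])
print("board edge centre",[527.5+120*.993,-3.5+120*.1164])
hsv=cv2.cvtColor(t,cv2.COLOR_BGR2HSV)
for y in range(146,163,2): print(y,"".join("#" if m[y,x] else ("w" if hsv[y,x,2]>170 else ".") for x in range(190,282)))
E
```

```text
scraper side (0.969, -1, 0) top (0.946, 1, 1)
glue (0.998, 0, 0) tin (0.993, 0, 0) small tin (0.539, 0, 0)
348 (np.int32(205), np.int32(145), np.int32(30), np.int32(16)) [[672.0, 53.0], [664.0, 51.0]]
242 (np.int32(240), np.int32(146), np.int32(27), np.int32(12)) [[678.0, -28.0], [669.0, -27.0]]
34 (np.int32(274), np.int32(153), np.int32(4), np.int32(26)) [[645.0, -82.0], [638.0, -80.0]]
7 (np.int32(278), np.int32(180), np.int32(1), np.int32(7)) [[599.0, -87.0], [594.0, -85.0]]
5 (np.int32(279), np.int32(190), np.int32(1), np.int32(5)) [[578.0, -90.0], [573.0, -87.0]]
board edge centre [646.66, 10.468]
146 ...............................#############......................##########................
148 ..................##########################........#########################...............
150 ..................##########################........#########################...............
152 ..................###########################.......#########################..........##...
154 ...................######################.##........########################........######..
156 ................#.##########################......############wwwwwwwwwwwwwwwwwwwwww.#####..
158 ...............#########################.....wwwwwwwwwwwwwwwwwwwwwwwwwwwwwwwwwwwwwww.#####..
160 ...............######.....wwwwwwwwwwwwwwwwwwwwwwwwwwwwwwwwwwwwwwwwwwwwwwwwwwwwwwwwww.######.
162 ....######..wwwwwwwwwwwwwwwwwwwwwwwwwwwwwwwwwwwwwwwwwwwwwwwwwwwwwwwwwwwwwwwwwwwwwwww.######.
```

```bash
python3 -c "
from cell import manip
print(manip.sign_off())"
```

```text
the job is handed in; nothing more can be done
None
```

The job is handed in: the board is clear with the chips wiped into the tray, the scraper is back in its cradle to within about 2 mm, and the tin and glue bottle have not moved; the verdict was not shown, and the chips lie in two overlapping groups, so I could not count all five separately.

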